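Stow the plug and ring, release the catch and hold the collimator shutter open

TASK

Get the collimator ready and open its shutter: first put the rubber dust plug into the round parts cup and the spacer ring into the square tray. Then flip the safety catch right over, away from the lever, and only after that pull the shutter lever all the way towards the robot and keep holding it there; finish while still holding it. Leave the other things on the shelf where they are.

Things in the scene. Friction and masses are not known exactly. Their poses are not given: they have to be found in the camera images.
- dust_plug: Yellow rubber dust plug, 34 mm tall, standing on its flange: flange 36 mm across and 8 mm high, above it a straight round stem 26 mm across up to 34 mm. Origin: centre of its underside, z up. About 30 g.
- plug_center (a point): Centre of the dust plug, on its axis, 17 mm above its underside.
- spacer_ring: Flat bronze spacer ring with an open hole, 48 mm outside, 32 mm inside, 14 mm high, lying flat. Origin: centre of its underside, z up. About 60 g.
- ring_center (a point): Centre of the spacer ring, on its axis, 7 mm above its underside.
- parts_cup: Open round white parts cup, fixed to the shelf, 94 mm across at the rim, 50 mm high, walls 4 mm, inner floor 5 mm up. Origin: centre of its underside. It and the tray may change places.
- tray: Open square white tray, fixed to the shelf, 110 x 110 mm outside, 28 mm high, walls 4 mm, inner floor about 4 mm up. Origin: centre of its underside; x and y along its sides.
- shutter_unit: Shutter unit, fixed: base plate 12 mm thick, x -60 to 90, y -80 to 200 mm, with the lever between two cheeks, the catch on a post, and a white collimator tube along y at x = 62 mm from y = 54 mm on (top 87 mm high). Origin on the shelf under the middle of the lever's hinge; its x points away from the robot, y left as the robot sees it, z up; its yaw varies.
- shutter_lever (a joint): Lever angle, rad: 0 at rest (leaning 0.45 from vertical to the unit's +x, away from the robot), grows as its top is pulled to -x, 0.75 at the stop. Hinge along the unit's y, 45 mm above the unit's origin. A spring returns it to 0 when let go; pulling takes 3 N at first, 7 N at the stop. With the catch down it is blocked after about 0.1 rad.
- lever_grip (a point): Middle of the lever's handle: a black round crossbar, 14 mm thick and 84 mm long along the unit's y, on a 12 mm steel stem 105 mm from the hinge. At rest it is at x = 46, y = 0, z = 140 mm in the unit's frame; at the stop at x = -31, z = 145 mm.
- safety_catch (a joint): Catch angle, rad: 0 to 0.1 when down, 1.6 at its stop, flipped over. Brass; hinge along the unit's x, at x -30, y -70, z 85 mm in its frame. Down, its level arm (78 mm long) runs from the hinge to +y in front of the lever. Pushing its upstanding tab to -y (right, seen from the robot) raises the arm and frees the lever. Light friction (1 N at the tab) keeps it where left.
- catch_tab (a point): Upper end of the catch's flat tab, 65 mm from its hinge; the tab is 24 mm wide along the unit's x and 8 mm thick. When the catch angle is 0 the tab leans 0.6 rad from the vertical towards the unit's +y (its end at x = -30, y = -33, z = 139 mm); at 1.6 it leans 1.0 rad towards -y.
- barrel0: Silver eyepiece barrel standing upright, 38 mm across at its widest, 50 mm tall; bystander. Origin: centre of its underside.
- barrel1: Second silver eyepiece barrel, the same; bystander.
- moon_filter: Dark green glass Moon filter, flat disc without a hole, 40 mm across, 8 mm high; bystander.
- funnel: Small black funnel standing mouth down, 80 mm across, 80 mm tall; bystander.
- cleaner: Amber glass bottle, 44 mm across, 110 mm tall; bystander.
- lens_cap: Plain black lens cap lying flat, 52 mm across, 12 mm high; bystander.
Mind the look-alikes: they are no part of the job. What is shaped like the parts_cup but pink is not meant. Several things look just like the dust_plug: the one meant starts farthest to the robot's left.

How it is judged (in metres and radians):
On the way, in this order (a step that is already met when the one before it is completed fails the run):
1. the dust plug lies in the round cup and the spacer ring in the square tray, both let go, the catch still down (horizontal distance between plug_center and parts_cup below 0.04 m and z of plug_center in the frame of parts_cup below 0.04 m and x of ring_center in the frame of tray between -0.05 and 0.05 m and y of ring_center in the frame of tray between -0.05 and 0.05 m and z of ring_center in the frame of tray below 0.025 m and contact force between the fingers and dust_plug below 0.1 N and contact force between the fingers and spacer_ring below 0.1 N and linear speed of each of dust_plug, spacer_ring below 0.05 m/s and value of joint safety_catch below 0.6 rad), for 0.2 s.
2. the safety catch is flipped over while the lever is still at rest (value of joint safety_catch above 1.2 rad and value of joint shutter_lever below 0.2 rad), for 0.2 s.
3. the lever is pulled fully towards the robot and held (value of joint shutter_lever above 0.64 rad), for 0.5 s.
At the end, for the whole second after the job is handed in: Fingers hold the lever (over 1 N) beyond 0.64 of its 0.75 rad; catch past 1.2 rad; plug in the cup (centre within 40 mm of the axis, under 40 mm up), ring in the tray (centre within 50 mm of the middle each way, under 25 mm up), both let go and at rest (horizontal distance between plug_center and parts_cup below 0.04 m and z of plug_center in the frame of parts_cup below 0.04 m and x of ring_center in the frame of tray between -0.05 and 0.05 m and y of ring_center in the frame of tray between -0.05 and 0.05 m and z of ring_center in the frame of tray below 0.025 m and contact force between the fingers and dust_plug below 0.1 N and contact force between the fingers and spacer_ring below 0.1 N and linear speed of each of dust_plug, spacer_ring below 0.05 m/s and value of joint safety_catch above 1.2 rad and value of joint shutter_lever above 0.64 rad and velocity of joint shutter_lever below 0.2 rad/s and contact force between the fingers and shutter_lever above 1 N); the arm keeps its last pose, push and grip.
It fails at once if the lever is forced past the closed catch (value of joint shutter_lever above 0.25 rad and value of joint safety_catch below 0.8 rad).
It fails at once if another thing on the shelf is moved by more than 3 cm (distance of any of barrel0, barrel1, moon_filter, funnel, cleaner, lens_cap from where it was at the start of the episode above 0.03 m).
It also fails if it takes over 72 s, if anything falls off the work surface, if the arm or the gripper's body presses on something with over 40 N, if the wrist force passes 120 N, or if a joint passes its speed limit or range.

ROBOT

A 6-joint arm with a two-finger parallel gripper is mounted at the origin on the work surface. World frame = base frame: x ahead of the robot, y to its left, z up, the work surface at z = 0. Lengths are in mm, angles in rad, forces in N, time in s.
With the tool pointing down it reaches from about 350 to 800 mm from the base axis. Payload 7.3 kg.
Tool frame: the origin (TCP) lies between the finger pads; the fingertips stand 14 mm ahead of it and the grasp point (between the pads) lies 5 mm behind it; z points along the fingers, y is the line along which they close (so a half turn about z gives the same grasp; the last joint's range is limited). The gripper opens to 85 mm and grips with 20 to 120 N. Pads are 22 mm wide; open, the fingers measure 114 mm over their backs; the gripper's body (76 mm by 85 mm) begins 54 mm behind the grasp point. The pads swing forward as they close: fully open they stand 13 mm farther back than shut.
Start: joints at [-1.401, 0.342, 1.524, -0, 1.275, -0.146], TCP at [163.075, -499.049, 245.322] pointing down, gripper open.
Joint ranges: [-2.53, 2.53], [-0.77, 2.02], [0.04, 2.7], [-1, 4.14], [0.28, 2.66], [-3.11, 3.11]. Speed limits (rad/s): [2.57, 2.57, 3.14, 3.14, 3.14, 3.14].

INTERFACE

Orientations are given as a rotation vector (axis times angle).
In Python, from workcell import manip gives the robot as it stands.
- The arm moves only by the tool carry_out, never from a script. Its argument "rows" is a list of rows, each a list of 3 entries, a list of its own where there are three numbers: the shift along the tool's x, y, z as a fraction of full scale, then the turn, a rotation vector about the tool's x, y, z as a fraction of full scale, then the opening, from -1 (shut) to 1 (fully open). In form: [[[dx, dy, dz], [rx, ry, rz], hand], ...]. A call has 1 to 20 rows; each row shifts and turns the commanded pose from where the row before left it, along the tool's axes as they then stand; what a row does not reach is not made up. Full scale, the value 1, is 25 mm for a shift and 0.12 rad for a turn. A row lasts 1/12 s, in which the tool goes at most 41.7 mm and 7.16 degrees, less where a joint would pass 70% of its speed; a pose out of reach is approached as far as the arm can. A call with a number of a shift or a turn outside -1 to 1 is refused whole. A call with a gripper value outside its range is refused whole. The fingers move at their own pace and stop on an object; "newtons" is the grip in N (left out, the last holds). Time passes only in rows, so rows that do not move let the fingers close. It gives the time, the measured TCP pose, the force, the opening and the grip force at its end, in the units of the state.
- manip.state(): the state, without advancing time (a new reading comes with each control period).
- manip.snapshot(name): name is "scene" or "side" or "wrist"; returns a dict with "pixels" (420x560x3 uint8, blue, green, red), "fx", "fy", "cx", "cy" (pixels), "xyz" and "orientation" of the camera in the world. Camera axes: x right, y down, z forward; pixel columns grow to the right and rows downward; lengths in mm; the calibration is good to about 2 mm. A picture is of the moment at which its call begins. There is no depth.
- manip.hand_in(): hands the job in; it is judged then, once.
The state is a dict: "time": time; "joints": joint angles; "qd": joint speeds; "joint_torque": joint torques, N m; "eef_pos": TCP position; "eef_rot": TCP orientation; "contact_force": force on the tool from outside, world axes, zero at the start; "wrist_torque": the same for the moment, N m; "width": finger opening in mm; "finger_force": force on a finger pad.
Only numpy, scipy, OpenCV 4.12 (cv2) and the standard library are available. Lean on these libraries where they do the work, as an engineer would, in place of code of your own. Each camera call takes 0.05 s, during which the arm holds its last target. There are 200 camera calls.

## Working session

There is one attempt and no reset: what is moved stays moved. The work goes in short steps, Python scripts to look and compute and a tool call to move; the robot and the scene stay as the last step left them, time stands still between calls to the robot, and variables do not carry over. Pictures are saved under pics/ and viewed, at most 10 in all, crops included, and the job is handed in when it is done.

Besides the shell and the picture viewer there is one more tool, called after "Emit:" as name(argument=value, ...) on one line, values as JSON. carry_out: Moves the arm, as the interface text tells. Its arguments: {"type":"object","properties":{"rows":{"type":"array","items":{"type":"array"}},"newtons":{"type":"number"}},"required":["rows"]}

```bash
mkdir -p pics; ls; cat > h.py <<'E'
import numpy as np, cv2
from scipy.spatial.transform import Rotation as R
from workcell import manip
def ray(s,u,v):
    d=np.array([(u-s["cx"])/s["fx"],(v-s["cy"])/s["fy"],1.])
    return np.array(s["xyz"],float), rot(s["orientation"]).apply(d)
def rot(o):
    o=np.array(o,float)
    return R.from_matrix(o) if o.shape==(3,3) else (R.from_rotvec(o) if o.size==3 else R.from_quat(o))
def at(s,u,v,z):
    p,d=ray(s,u,v); return p+d*(z-p[2])/d[2]
def proj(s,P):
    c=rot(s["orientation"]).inv().apply(np.array(P,float)-np.array(s["xyz"],float))
    return np.c_[s["fx"]*c[...,0]/c[...,2]+s["cx"], s["fy"]*c[...,1]/c[...,2]+s["cy"]] if c.ndim>1 else np.array([s["fx"]*c[0]/c[2]+s["cx"], s["fy"]*c[1]/c[2]+s["cy"]])
E
python3 - <<'E'
from h import *
import pickle
d={}
for n in("scene","side","wrist"):
    s=manip.snapshot(n); d[n]=s
    print(n,{k:v for k,v in s.items() if k!="pixels"})
pickle.dump(d,open("s0.pkl","wb"))
cv2.imwrite("pics/scene0.png",cv2.resize(d["scene"]["pixels"],(800,600),interpolation=cv2.INTER_CUBIC))
cv2.imwrite("pics/side0.png",cv2.resize(d["side"]["pixels"],(800,600),interpolation=cv2.INTER_CUBIC))
print(manip.state())
E
```

```text
pics
scene {'fx': 435.9506977581991, 'fy': 435.9506977581991, 'cx': 284.68077042930486, 'cy': 212.51851581290444, 'xyz': array([1016.37556993,  170.43046014,  971.26108003]), 'orientation': array([-1.37518021, -2.41433499,  0.67866548])}
side {'fx': 428.22607956148045, 'fy': 428.22607956148045, 'cx': 278.2007475333843, 'cy': 209.18290181807814, 'xyz': array([ 233.86656451, -950.24076647,  627.76005638]), 'orientation': array([-2.06968874,  0.35094084, -0.22643669])}
wrist {'fx': 333.7645198457246, 'fy': 333.7645198457246, 'cx': 281.9077991657275, 'cy': 206.90198079469175, 'xyz': array([ 225.85430863, -477.86923219,  373.55393707]), 'orientation': array([ 2.36017214, -1.71284944, -0.2332488 ])}
{'time': 0.15, 'joints': array([-1.40101450e+00,  3.42560791e-01,  1.52480207e+00, -1.96029061e-05,
        1.27541467e+00, -1.46019871e-01]), 'qd': array([-0.00165834, -0.00279248, -0.00255365,  0.00032941,  0.00035172,
        0.00108255]), 'joint_torque': array([ 1.34001388e-03, -4.33906746e+01, -2.46145856e+01, -1.74956540e-04,
        5.70855453e-03,  9.01096968e-06]), 'eef_pos': array([ 163.00984595, -498.74527932,  244.78502302]), 'eef_rot': array([-3.10133856e+00, -4.93823960e-01,  5.15440262e-05]), 'contact_force': array([ 0.29423463, -0.64188144, -1.12210067]), 'wrist_torque': array([0.03879557, 0.02775534, 0.00901428]), 'finger_force': 0.0, 'width': 85.4200625824691}
```

View pics/scene0.png

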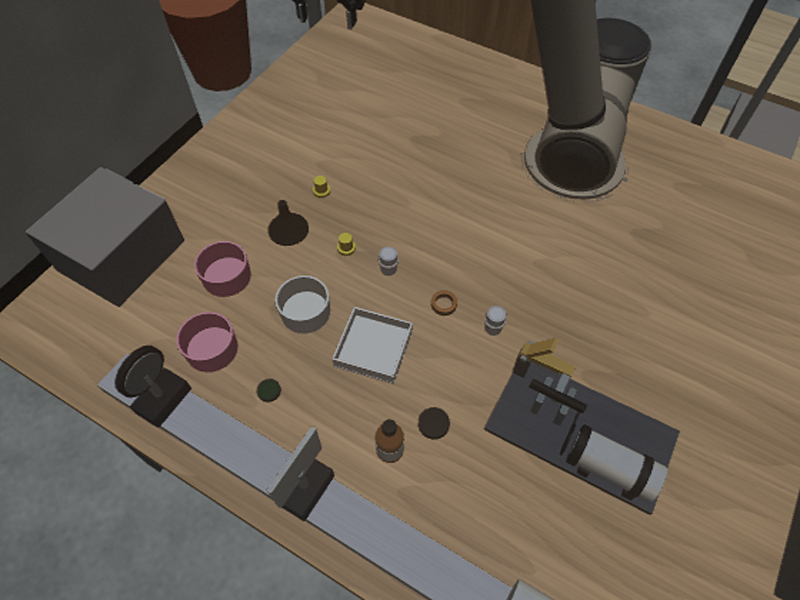

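View pics/side0.png

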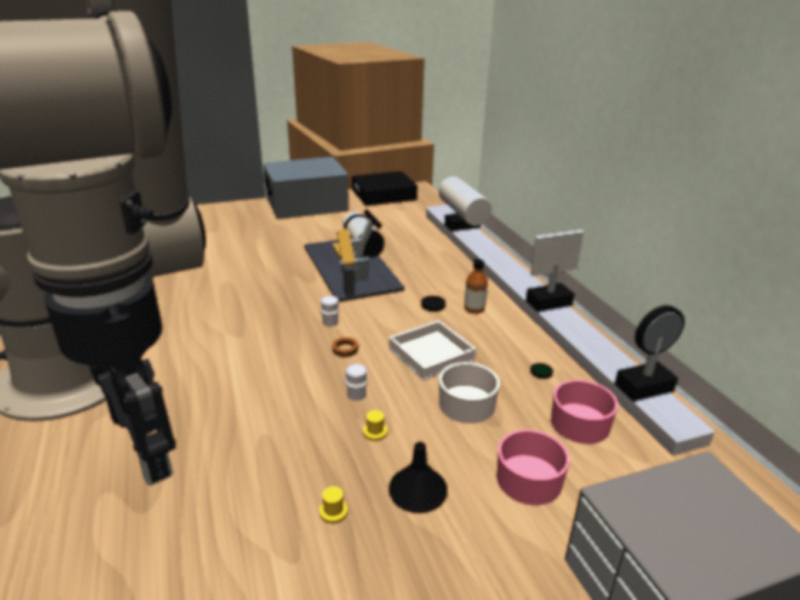

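Scene view: yellow plugs at (321,186) and (346,243), white cup at (303,303), tray at (373,344), ring at (444,301), shutter unit at (580,430), pink cups at (222,268) and (207,341). I'll enlarge both areas to measure them and see which plug has the larger y.

```bash
python3 - <<'E'
from h import *
import pickle
s=pickle.load(open("s0.pkl","rb"))["scene"]; p=s["pixels"]
cv2.imwrite("pics/c1.png",cv2.resize(p[115:275,185:365],None,fx=3.75,fy=3.75,interpolation=cv2.INTER_CUBIC)[:600,:675])
cv2.imwrite("pics/c2.png",cv2.resize(p[230:365,330:485],None,fx=4.4,fy=4.4,interpolation=cv2.INTER_CUBIC))
for n,u,v,z in [("A",321,180,34),("B",346,238,34),("ring",444,301,10),("cup",303,291,50),("tray",373,344,10)]:
    print(n,at(s,u*.7,v*.7,z).round(1))
E
```

```text
A [ 347.8 -411.9   34. ]
B [ 444.6 -287.8   34. ]
ring [458.8 -67.1  10. ]
cup [ 591.2 -280.1   50. ]
tray [ 600.1 -131.    10. ]
```

View pics/c1.png

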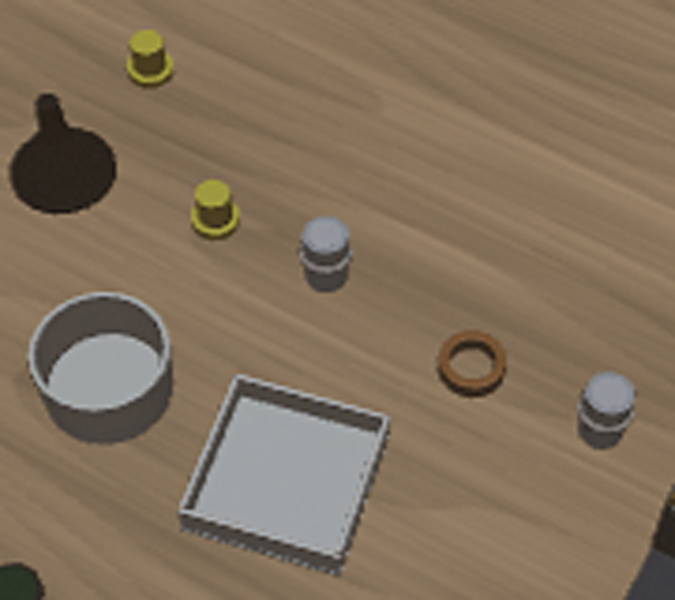

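View pics/c2.png

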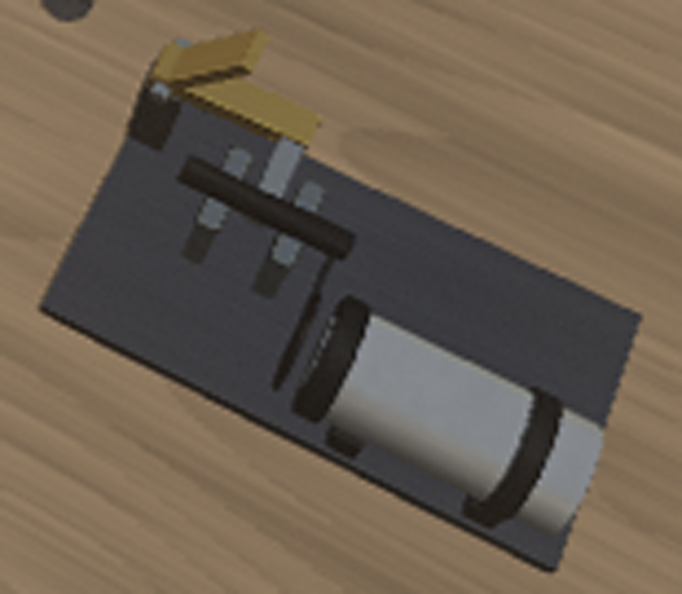

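Two plug candidates (crop): A (147,55) has y≈-412 and B (213,205) has y≈-288. B is farther to the robot's left, so B is the one meant. The white cup is at (100,351) and the pink cups are ruled out. The catch is down with its tab leaning over, and the lever is at rest.

```bash
python3 - <<'E'
from h import *
import pickle
from scipy.optimize import least_squares
D=pickle.load(open("s0.pkl","rb"));s=D["scene"];q=D["side"]
c1=lambda x,y:(185+(x+.5)/3.75-.5,115+(y+.5)/3.75-.5)
c2=lambda x,y:(330+(x+.5)/4.4-.5,230+(y+.5)/4.4-.5)
for n,x,y,z in [("plugtop",213,193,34),("flange",215,216,8),("ring",472,360,14),("cup",100,351,50),("t1",238,376,28),("t2",389,416,28),("t3",341,560,28),("t4",181,514,28),("barrelL",326,236,50),("barrelR",609,392,50),("funnel",63,170,0)]:
    print(n,at(s,*c1(x,y),z).round(1))
print("side plug",at(q,375*.7,414*.7,34).round(1),"ring",at(q,345*.7,345*.7,10),"cup",at(q,468*.7,379*.7,50))
M=[((-60,200,12),(641,316)),((90,200,12),(556,571)),((90,-80,12),(40,308)),((46,-42,140),(190,168)),((46,42,140),(345,245))]
L=np.array([m[0] for m in M],float); U=np.array([c2(*m[1]) for m in M])
W=lambda t:np.c_[t[0]+np.cos(t[2])*L[:,0]-np.sin(t[2])*L[:,1],t[1]+np.sin(t[2])*L[:,0]+np.cos(t[2])*L[:,1],L[:,2]]
r=least_squares(lambda t:(proj(s,W(t))-U).ravel(),[500,100,0.]);print(r.x,r.fun.round(1))
t=r.x
L=np.array([[-30,-33,139],[46,0,140],[-31,0,145],[-30,-70,85]],float);print(W(t).round(1))
print((proj(s,W(t))-np.array([330,230]))*4.4, proj(q,W(t))/.7)
E
```

```text
plugtop [ 444.3 -290.5   34. ]
flange [ 445.4 -290.3    8. ]
ring [461.4 -66.9  14. ]
cup [ 603.2 -273.9   50. ]
t1 [ 561.9 -193.    28. ]
t2 [536.5 -89.7  28. ]
t3 [642.9 -62.9  28. ]
t4 [ 667.7 -167.8   28. ]
barrelL [ 445.1 -194.3   50. ]
barrelR [457.7  31.4  50. ]
funnel [ 463.4 -416.     0. ]
side plug [ 447.7 -288.5   34. ] ring [463.20204991 -66.75036799  10.        ] cup [ 603.83987789 -274.35347136   50.        ]
[5.45602975e+02 1.80978120e+02 2.63891287e-02] [ 0.6 -0.3  0.3  0.1 -0.3 -0.8 -1.7 -0.1  1.1  0.9]
[[516.5 147.2 139. ]
 [591.6 182.2 140. ]
 [514.6 180.2 145. ]
 [517.5 110.2  85. ]]
[[257.84513194  51.21970561]
 [263.4378359  206.06341137]
 [324.81051965  73.32378794]
 [169.27761309  69.12016346]] [[340.29373457 229.35766256]
 [370.86260018 218.15296203]
 [335.05690674 220.57783653]
 [346.45576597 261.42238912]]
```

Emit:
carry_out(rows=[[[0, 0, 0], [0, 0, 0.877], 0.4], [[0, 0, 0], [0, 0, 0.877], 0.4], [[0, 0, 0], [0, 0, 0.877], 0.4], [[0.8, -0.6, 0.33], [0, 0, 0], 0.4], [[0.8, -0.6, 0.33], [0, 0, 0], 0.4], [[0.8, -0.6, 0.33], [0, 0, 0], 0.4], [[0.8, -0.6, 0.33], [0, 0, 0], 0.4], [[0.8, -0.6, 0.33], [0, 0, 0], 0.4], [[0.8, -0.6, 0.33], [0, 0, 0], 0.4], [[0.8, -0.6, 0.33], [0, 0, 0], 0.4], [[0.8, -0.6, 0.33], [0, 0, 0], 0.4], [[0.8, -0.6, 0.33], [0, 0, 0], 0.4], [[0.8, -0.6, 0.33], [0, 0, 0], 0.4], [[0.8, -0.6, 0.33], [0, 0, 0], 0.4], [[0.8, -0.6, 0.33], [0, 0, 0], 0.4], [[0.8, -0.6, 0.33], [0, 0, 0], 0.4], [[0.8, -0.6, 0.33], [0, 0, 0], 0.4], [[0, 0, 0], [0, 0, 0], 0.4], [[0, 0, 0], [0, 0, 0], 0.4]], newtons=30)

```text
time: 1.73
eef_pos: [443.4, -288.0, 129.1]
eef_rot: [-3.141, -0.004, 0.002]
contact_force: [0.2, 0.2, 0.4]
width: 59.9
finger_force: 0.0
```

Emit:
carry_out(rows=[[[0.08, 0.07, 0.6], [0, 0, 0], 0.4], [[0, 0, 0.6], [0, 0, 0], 0.4], [[0, 0, 0.6], [0, 0, 0], 0.4], [[0, 0, 0.6], [0, 0, 0], 0.4], [[0, 0, 0.6], [0, 0, 0], 0.4], [[0, 0, 0.6], [0, 0, 0], 0.4], [[0, 0, 0.6], [0, 0, 0], 0.4], [[0, 0, 0], [0, 0, 0], 0.4], [[0, 0, 0], [0, 0, 0], -1], [[0, 0, 0], [0, 0, 0], -1], [[0, 0, 0], [0, 0, 0], -1], [[0, 0, 0], [0, 0, 0], -1], [[0, 0, 0], [0, 0, 0], -1], [[0, 0, 0], [0, 0, 0], -1], [[0, 0, 0], [0, 0, 0], -1]], newtons=30)

```text
time: 2.98
eef_pos: [445.5, -291.5, 26.1]
eef_rot: [3.14, 0.001, 0.002]
contact_force: [-3.0, -0.7, 6.4]
width: 23.9
finger_force: 29.7
```

Emit:
carry_out(rows=[[[0, 0, -0.5], [0, 0, 0], -1], [[0, 0, -0.7], [0, 0, 0], -1], [[0, 0, -0.7], [0, 0, 0], -1], [[0, 0, -0.7], [0, 0, 0], -1], [[0, 0, -0.7], [0, 0, 0], -1], [[0, 0, -0.5], [0, 0, 0], -1], [[0.63, -0.07, 0], [0, 0, 0], -1], [[0.63, -0.07, 0], [0, 0, 0], -1], [[0.63, -0.07, 0], [0, 0, 0], -1], [[0.63, -0.07, 0], [0, 0, 0], -1], [[0.63, -0.07, 0], [0, 0, 0], -1], [[0.63, -0.07, 0], [0, 0, 0], -1], [[0.63, -0.07, 0], [0, 0, 0], -1], [[0.63, -0.07, 0], [0, 0, 0], -1], [[0.63, -0.07, 0], [0, 0, 0], -1], [[0.63, -0.07, 0], [0, 0, 0], -1], [[0, 0, 0], [0, 0, 0], -1], [[0, 0, 0], [0, 0, 0], -1]])

```text
time: 4.48
eef_pos: [602.7, -272.8, 119.6]
eef_rot: [-3.142, -0.002, 0.001]
contact_force: [-0.1, -0.6, -0.8]
width: 24.3
finger_force: 29.6
```

Emit:
carry_out(rows=[[[0, 0.05, 0.68], [0, 0, 0], -1], [[0, 0, 0.68], [0, 0, 0], -1], [[0, 0, 0.68], [0, 0, 0], -1], [[0, 0, 0.68], [0, 0, 0], -1], [[0, 0, 0.68], [0, 0, 0], -1], [[0, 0, 0], [0, 0, 0], -1], [[0, 0, 0], [0, 0, 0], -1], [[0, 0, 0], [0, 0, 0], 0.05], [[0, 0, 0], [0, 0, 0], 0.05], [[0, 0, 0], [0, 0, 0], 0.05], [[0, 0, 0], [0, 0, 0], 0.05], [[0, 0, 0], [0, 0, 0], 0.05], [[0, 0, -0.7], [0, 0, 0], 0.05], [[0, 0, -0.7], [0, 0, 0], 0.05], [[0, 0, -0.7], [0, 0, 0], 0.05], [[0, 0, -0.7], [0, 0, 0], 0.05], [[0, 0, -0.7], [0, 0, 0], 0.05], [[0, 0, 0], [0, 0, 0], 0.05]])

```text
time: 5.98
eef_pos: [604.3, -275.5, 126.7]
eef_rot: [3.138, 0.0, 0.01]
contact_force: [-0.5, -1.1, 0.5]
width: 45.0
finger_force: 0.0
```

Emit:
carry_out(rows=[[[-0.473, -0.695, 0], [0, 0, 0], 0.7], [[-0.473, -0.695, 0], [0, 0, 0], 0.7], [[-0.473, -0.695, 0], [0, 0, 0], 0.7], [[-0.473, -0.695, 0], [0, 0, 0], 0.7], [[-0.473, -0.695, 0], [0, 0, 0], 0.7], [[-0.473, -0.695, 0], [0, 0, 0], 0.7], [[-0.473, -0.695, 0], [0, 0, 0], 0.7], [[-0.473, -0.695, 0], [0, 0, 0], 0.7], [[-0.473, -0.695, 0], [0, 0, 0], 0.7], [[-0.473, -0.695, 0], [0, 0, 0], 0.7], [[-0.473, -0.695, 0], [0, 0, 0], 0.7], [[-0.473, -0.695, 0], [0, 0, 0], 0.7], [[0, 0, 0], [0, 0, 0], 0.7], [[0, 0, 0], [0, 0, 0], 0.7]])

```text
time: 7.15
eef_pos: [460.2, -65.4, 122.1]
eef_rot: [3.142, 0.003, -0.0]
contact_force: [0.1, 0.1, 0.5]
width: 72.9
finger_force: 0.0
```

```bash
python3 - <<'E'
from h import *
import pickle
a=manip.snapshot("scene");b=manip.snapshot("wrist");pickle.dump((a,b),open("s1.pkl","wb"))
x=cv2.resize(a["pixels"][170:290,185:345],None,fx=2.5,fy=2.5,interpolation=cv2.INTER_CUBIC)
y=cv2.resize(b["pixels"],(400,300),interpolation=cv2.INTER_AREA)
cv2.imwrite("pics/p1.png",np.hstack([x,y]));print(manip.state()["eef_pos"],proj(b,np.array([461.5,-67,14.]))*.714)
E
```

```text
[461.22536695 -66.45655479 122.26615927] [202.39618756 148.01642552]
```

View pics/p1.png

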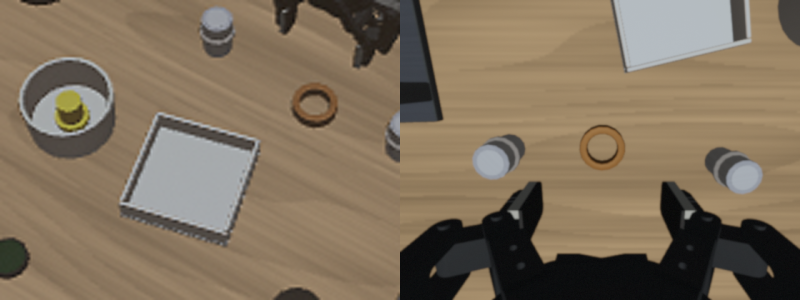

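The plug stands in the cup (68,108). In the wrist view the ring is at (202,148), which matches my estimate.

Emit:
carry_out(rows=[[[0, 0.02, 0.61], [0, 0, 0], 0.7], [[0, 0, 0.61], [0, 0, 0], 0.7], [[0, 0, 0.61], [0, 0, 0], 0.7], [[0, 0, 0.61], [0, 0, 0], 0.7], [[0, 0, 0.61], [0, 0, 0], 0.7], [[0, 0, 0.61], [0, 0, 0], 0.7], [[0, 0, 0.61], [0, 0, 0], 0.7], [[0, 0, 0], [0, 0, 0], 0.7], [[0, 0, 0], [0, 0, 0], -1], [[0, 0, 0], [0, 0, 0], -1], [[0, 0, 0], [0, 0, 0], -1], [[0, 0, 0], [0, 0, 0], -1], [[0, 0, 0], [0, 0, 0], -1], [[0, 0, 0], [0, 0, 0], -1], [[0, 0, 0], [0, 0, 0], -1]], newtons=40)

```text
time: 8.5
eef_pos: [461.3, -67.0, 16.5]
eef_rot: [3.141, 0.0, 0.003]
contact_force: [-1.5, -2.2, 6.0]
width: 46.0
finger_force: 41.2
```

Emit:
carry_out(rows=[[[0, 0, -0.5], [0, 0, 0], -1], [[0, 0, -0.7], [0, 0, 0], -1], [[0, 0, -0.7], [0, 0, 0], -1], [[0, 0, -0.7], [0, 0, 0], -1], [[0.56, 0.244, 0], [0, 0, 0], -1], [[0.56, 0.244, 0], [0, 0, 0], -1], [[0.56, 0.244, 0], [0, 0, 0], -1], [[0.56, 0.244, 0], [0, 0, 0], -1], [[0.56, 0.244, 0], [0, 0, 0], -1], [[0.56, 0.244, 0], [0, 0, 0], -1], [[0.56, 0.244, 0], [0, 0, 0], -1], [[0.56, 0.244, 0], [0, 0, 0], -1], [[0.56, 0.244, 0], [0, 0, 0], -1], [[0.56, 0.244, 0], [0, 0, 0], -1], [[0, 0, 0], [0, 0, 0], -1], [[0, 0, 0], [0, 0, 0], -1]])

```text
time: 9.83
eef_pos: [600.5, -127.5, 80.3]
eef_rot: [-3.141, 0.0, 0.0]
contact_force: [-1.0, 0.1, -0.2]
width: 45.9
finger_force: 41.4
```

Emit:
carry_out(rows=[[[0, 0, 0.57], [0, 0, 0], -1], [[0, 0, 0.57], [0, 0, 0], -1], [[0, 0, 0.57], [0, 0, 0], -1], [[0, 0, 0.57], [0, 0, 0], -1], [[0, 0, 0], [0, 0, 0], -1], [[0, 0, 0], [0, 0, 0], -1], [[0, 0, 0], [0, 0, 0], 0.3], [[0, 0, 0], [0, 0, 0], 0.3], [[0, 0, 0], [0, 0, 0], 0.3], [[0, 0, 0], [0, 0, 0], 0.3], [[0, 0, -0.5], [0, 0, 0], 0.3], [[0, 0, -0.8], [0, 0, 0], 0.3], [[0, 0, -0.8], [0, 0, 0], 0.3], [[0, 0, -0.8], [0, 0, 0], 0.3], [[0, 0, -0.8], [0, 0, 0], 0.3], [[0, 0, -0.8], [0, 0, 0], 0.3], [[0, 0, -0.8], [0, 0, 0], 0.3], [[0, 0, -0.8], [0, 0, 0], 0.3], [[0, 0, -0.8], [0, 0, 0], 0.3], [[0, 0, 0], [0, 0, 0], 0.3]])

```text
time: 11.5
eef_pos: [602.5, -128.1, 201.8]
eef_rot: [3.139, 0.0, 0.013]
contact_force: [0.7, 0.1, 0.9]
width: 55.2
finger_force: 0.0
```

Emit:
carry_out(rows=[[[0, 0, 0], [0, 0, -0.951], -1], [[0, 0, 0], [0, 0, -0.951], -1], [[0, 0, 0], [0, 0, -0.951], -1], [[0, 0, 0], [0, 0, -0.951], -1], [[0, 0, 0], [0, 0, -0.951], -1], [[0, 0, 0], [0, 0, -0.951], -1], [[0, 0, 0], [0, 0, -0.951], -1], [[0, 0, 0], [0, 0, -0.951], -1], [[0, 0, 0], [0, 0, -0.951], -1], [[0, 0, 0], [0, 0, -0.951], -1], [[0, 0, 0], [0, 0, -0.951], -1], [[0, 0, 0], [0, 0, -0.951], -1], [[0, 0, 0], [0, 0, -0.951], -1], [[0, 0, 0], [0, 0, -0.951], -1], [[0, 0, 0], [0, 0, 0], -1]])

```text
time: 12.75
eef_pos: [600.4, -127.4, 196.0]
eef_rot: [-2.187, -2.255, 0.0]
contact_force: [-0.2, -0.3, -0.6]
width: -0.1
finger_force: 0.0
```

Emit:
carry_out(rows=[[[0.765, -0.2, 0], [0, 0, 0], -1], [[0.765, -0.2, 0], [0, 0, 0], -1], [[0.765, -0.2, 0], [0, 0, 0], -1], [[0.765, -0.2, 0], [0, 0, 0], -1], [[0.765, -0.2, 0], [0, 0, 0], -1], [[0.765, -0.2, 0], [0, 0, 0], -1], [[0.765, -0.2, 0], [0, 0, 0], -1], [[0.765, -0.2, 0], [0, 0, 0], -1], [[0.765, -0.2, 0], [0, 0, 0], -1], [[0.765, -0.2, 0], [0, 0, 0], -1], [[0.765, -0.2, 0], [0, 0, 0], -1], [[0.765, -0.2, 0], [0, 0, 0], -1], [[0.765, -0.2, 0], [0, 0, 0], -1], [[0.765, -0.2, 0], [0, 0, 0], -1], [[0.765, -0.2, 0], [0, 0, 0], -1], [[0.765, -0.2, 0], [0, 0, 0], -1], [[0, 0, 0], [0, 0, 0], -1], [[0, 0, 0], [0, 0, 0], -1]])

```text
time: 14.25
eef_pos: [512.0, 176.8, 196.1]
eef_rot: [2.192, 2.25, -0.0]
contact_force: [-0.7, -0.1, -0.3]
width: -0.2
finger_force: 0.0
```

```bash
python3 - <<'E'
from h import *
st=manip.state();print(st["joints"].round(2),st["eef_pos"].round(1),st["eef_rot"].round(3),R.from_rotvec(st["eef_rot"]).as_matrix().round(3))
a=manip.snapshot("scene");b=manip.snapshot("wrist");c=manip.snapshot("side")
x=cv2.resize(a["pixels"],(533,400),interpolation=cv2.INTER_AREA)[60:360,150:550][:, :383]
y=cv2.resize(b["pixels"],(400,300),interpolation=cv2.INTER_AREA)
cv2.imwrite("pics/p2.png",np.vstack([np.hstack([x,y]),np.hstack([cv2.resize(c["pixels"][110:290,180:410],(383,300)),cv2.resize(a["pixels"][170:290,185:345],(400,300))])]))
E
```

```text
[ 0.19  0.42  1.55 -0.    1.17  0.16] [512.  176.8 196.1] [ 2.192  2.25  -0.   ] [[-0.026  1.    -0.   ]
 [ 1.     0.026 -0.   ]
 [-0.    -0.    -1.   ]]
```

View pics/p2.png

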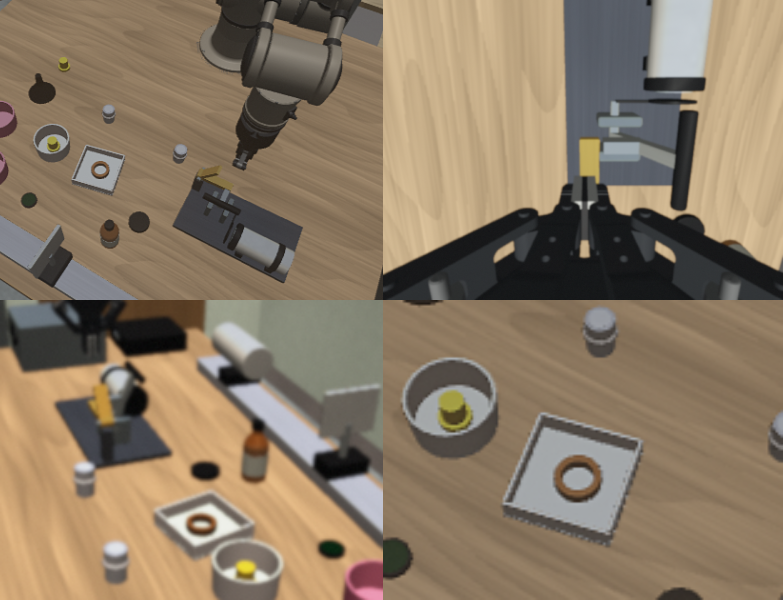

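The plug is in the cup (452,410) and the ring is in the tray (577,477). Next I lower the closed fingers behind the tab.

Emit:
carry_out(rows=[[[0, 0.08, 0.57], [0, 0, 0], -1], [[0, 0, 0.57], [0, 0, 0], -1], [[0, 0, 0.57], [0, 0, 0], -1], [[0, 0, 0.57], [0, 0, 0], -1], [[0, 0, 0], [0, 0, 0], -1], [[0, 0, 0], [0, 0, 0], -1]])

```text
time: 14.9
eef_pos: [514.4, 175.4, 138.7]
eef_rot: [-2.193, -2.249, 0.002]
contact_force: [-0.3, 0.6, 0.1]
width: 0.2
finger_force: 0.0
```

Emit:
carry_out(rows=[[[-0.4, 0, 0], [0, 0, 0], -1], [[-0.4, 0, 0], [0, 0, 0], -1], [[-0.4, 0, 0], [0, 0, 0], -1], [[-0.4, 0, 0], [0, 0, 0], -1], [[-0.4, 0, 0], [0, 0, 0], -1], [[-0.4, 0, 0], [0, 0, 0], -1], [[-0.4, 0, 0], [0, 0, 0], -1], [[-0.4, 0, 0], [0, 0, 0], -1], [[-0.4, 0, 0], [0, 0, 0], -1], [[0, 0, 0], [0, 0, 0], -1], [[0, 0, 0], [0, 0, 0], -1]])

```text
time: 15.82
eef_pos: [516.8, 85.3, 138.9]
eef_rot: [2.193, 2.25, -0.001]
contact_force: [0.8, -0.2, 0.4]
width: 0.1
finger_force: 0.0
```

```bash
python3 - <<'E'
from h import *
a=manip.snapshot("scene");c=manip.snapshot("side")
cv2.imwrite("pics/p3.png",np.hstack([cv2.resize(a["pixels"][220:370,330:490],(400,375),interpolation=cv2.INTER_CUBIC),cv2.resize(c["pixels"][110:230,190:318],(400,375),interpolation=cv2.INTER_CUBIC)]))
E
```

```text
(no output)
```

View pics/p3.png

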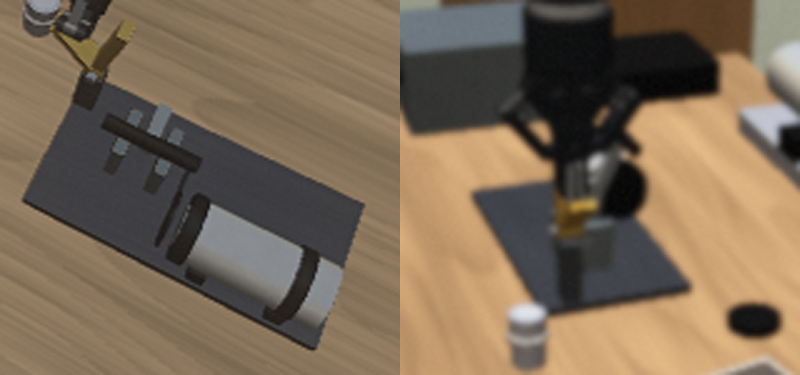

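Emit:
carry_out(rows=[[[-0.16, 0, 0.1], [0, 0, 0], -1], [[-0.16, 0, 0.1], [0, 0, 0], -1], [[0, 0, 0], [0, 0, 0], -1], [[0, 0, 0], [0, 0, 0], -1]])

```text
time: 16.25
eef_pos: [516.9, 78.1, 133.7]
eef_rot: [-2.191, -2.251, 0.001]
contact_force: [-0.5, 0.5, 0.5]
width: -0.2
finger_force: 0.0
```

```bash
python3 - <<'E'
from h import *
a=manip.snapshot("scene")
i=cv2.resize(a["pixels"][215:295,330:430],(800,640),interpolation=cv2.INTER_CUBIC)
t=(545.6,181,.0264)
for an,col in((1.2,(0,0,255)),(1.4,(0,255,0)),(1.6,(255,0,0))):
    P=[]
    for l in((-30,-70+78*np.cos(an),85+78*np.sin(an)),(-30,-70,85),(-30,-70-65*np.sin(an-.6),85+65*np.cos(an-.6))):
        c,s_=np.cos(t[2]),np.sin(t[2]);P.append((t[0]+c*l[0]-s_*l[1],t[1]+s_*l[0]+c*l[1],l[2]))
    q=((proj(a,np.array(P))-[330,215]+.5)*8).astype(np.int32);cv2.polylines(i,[q.reshape(-1,1,2)],False,col,1)
cv2.imwrite("pics/p4.png",i[:600])
E
```

```text
(no output)
```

View pics/p4.png

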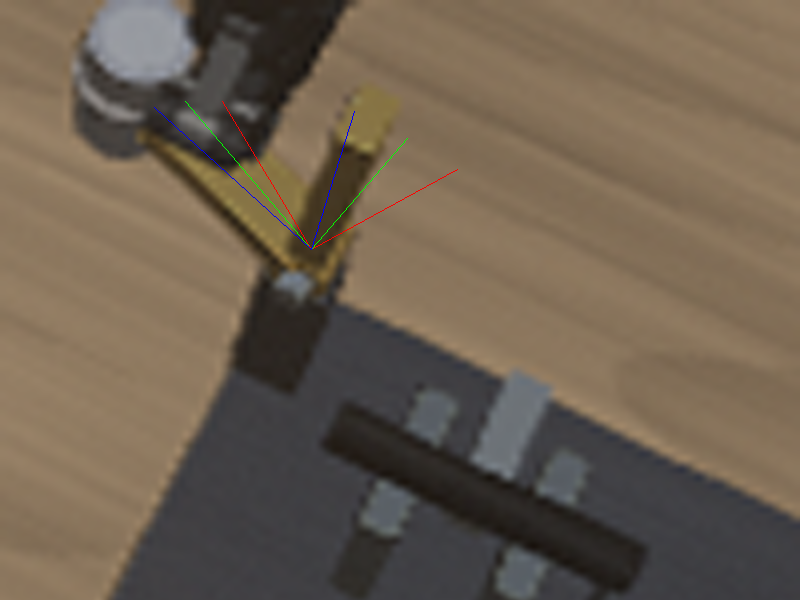

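The catch lies near 1.6, clear of the lever. I'll lift off and go to the handle.

Emit:
carry_out(rows=[[[0, 0, -0.65], [0, 0, 0], -1], [[0, 0, -0.65], [0, 0, 0], -1], [[0, 0, -0.65], [0, 0, 0], -1], [[0, 0, -0.65], [0, 0, 0], -1], [[0, 0, -0.65], [0, 0, 0], -1], [[0, 0, -0.2], [0, 0, 0], -1], [[0.62, 0.387, 0], [0, 0, 0], 0.2], [[0.62, 0.387, 0], [0, 0, 0], 0.2], [[0.62, 0.387, 0], [0, 0, 0], 0.2], [[0.62, 0.387, 0], [0, 0, 0], 0.2], [[0.62, 0.387, 0], [0, 0, 0], 0.2], [[0.62, 0.387, 0], [0, 0, 0], 0.2], [[0.62, 0.387, 0], [0, 0, 0], 0.2], [[0.62, 0.387, 0], [0, 0, 0], 0.2], [[0, 0, 0], [0, 0, 0], 0.2], [[0, 0, 0], [0, 0, 0], 0.2]])

```text
time: 17.63
eef_pos: [590.8, 204.9, 219.1]
eef_rot: [-2.189, -2.252, 0.002]
contact_force: [-1.1, -0.7, -0.5]
width: 51.1
finger_force: 0.0
```

```bash
python3 - <<'E'
from h import *
b=manip.snapshot("wrist");a=manip.snapshot("scene")
cv2.imwrite("pics/p5.png",np.hstack([cv2.resize(b["pixels"],(400,300),interpolation=cv2.INTER_AREA),cv2.resize(a["pixels"][200:350,310:510],(400,300))]))
t=(545.6,181,.0264);c,s=np.cos(t[2]),np.sin(t[2])
P=np.array([(t[0]+c*x-s*y,t[1]+s*x+c*y,140) for x,y in((46,-42),(46,42),(46,22))])
print((proj(b,P)*.714).round())
E
```

```text
[[203. 221.]
 [203. 138.]
 [203. 159.]]
```

View pics/p5.png

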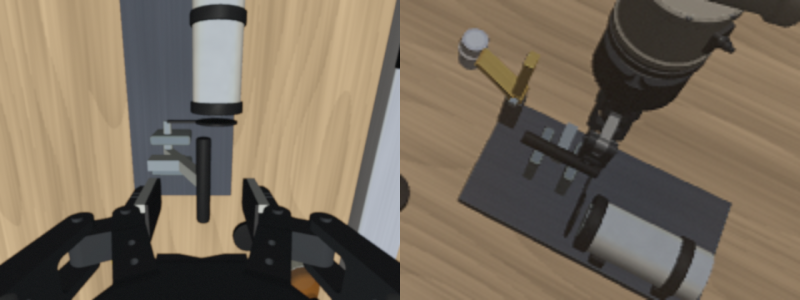

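The handle runs from (203,138) to (203,221) between the fingers, as predicted, and the catch is up. I'll descend and grip.

Emit:
carry_out(rows=[[[0, 0, 0.65], [0, 0, 0], 0.2], [[0, 0, 0.65], [0, 0, 0], 0.2], [[0, 0, 0.65], [0, 0, 0], 0.2], [[0, 0, 0.65], [0, 0, 0], 0.2], [[0, 0, 0.65], [0, 0, 0], 0.2], [[0, 0, 0], [0, 0, 0], 0.2], [[0, 0, 0], [0, 0, 0], -1], [[0, 0, 0], [0, 0, 0], -1], [[0, 0, 0], [0, 0, 0], -1], [[0, 0, 0], [0, 0, 0], -1], [[0, 0, 0], [0, 0, 0], -1], [[0, 0, 0], [0, 0, 0], -1], [[0, 0, 0], [0, 0, 0], -1]], newtons=40)

```text
time: 18.82
eef_pos: [592.3, 204.3, 140.5]
eef_rot: [2.19, 2.249, 0.004]
contact_force: [3.5, -2.2, 6.3]
width: 12.4
finger_force: 39.5
```

Emit:
carry_out(rows=[[[0, -0.288, -0.126], [0, 0, 0], -1], [[0, -0.297, -0.104], [0, 0, 0], -1], [[0, -0.304, -0.082], [0, 0, 0], -1], [[0, -0.309, -0.059], [0, 0, 0], -1], [[0, -0.313, -0.035], [0, 0, 0], -1], [[0, -0.315, -0.012], [0, 0, 0], -1], [[0, -0.315, 0.012], [0, 0, 0], -1], [[0, -0.313, 0.035], [0, 0, 0], -1], [[0, -0.309, 0.059], [0, 0, 0], -1], [[0, -0.28, 0.08], [0, 0, 0], -1], [[0, 0, 0], [0, 0, 0], -1], [[0, 0, 0], [0, 0, 0], -1], [[0, 0, 0], [0, 0, 0], -1], [[0, 0, 0], [0, 0, 0], -1]])

```text
time: 19.98
eef_pos: [518.4, 202.4, 147.7]
eef_rot: [2.187, 2.247, 0.012]
contact_force: [6.1, -1.5, 9.9]
width: 12.1
finger_force: 42.4
```

Emit:
carry_out(rows=[[[0, -0.1, 0.02], [0, 0, 0], -1], [[0, 0, 0], [0, 0, 0], -1], [[0, 0, 0], [0, 0, 0], -1], [[0, 0, 0], [0, 0, 0], -1], [[0, 0, 0], [0, 0, 0], -1], [[0, 0, 0], [0, 0, 0], -1], [[0, 0, 0], [0, 0, 0], -1], [[0, 0, 0], [0, 0, 0], -1], [[0, 0, 0], [0, 0, 0], -1]])

```text
time: 20.73
eef_pos: [516.5, 202.4, 147.2]
eef_rot: [2.186, 2.246, 0.013]
contact_force: [8.2, -2.7, 8.8]
width: 12.4
finger_force: 42.2
```

```bash
python3 - <<'E'
from h import *
a=manip.snapshot("scene");b=manip.snapshot("wrist")
cv2.imwrite("pics/p6.png",np.hstack([cv2.resize(a["pixels"][160:370,190:470],(400,300)),cv2.resize(b["pixels"],(400,300),interpolation=cv2.INTER_AREA)]))
E
```

```text
(no output)
```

View pics/p6.png

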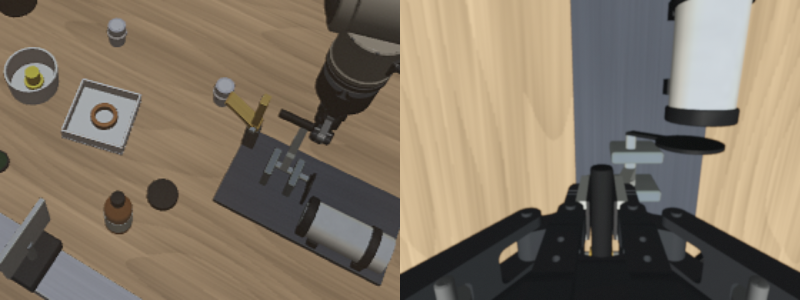

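The lever is pulled over and still held, at (300,125) on the left. The catch is up at (262,110), the plug is in the cup and the ring is in the tray. I'm handing it in.

```bash
python3 -c "
from workcell import manip
print(manip.hand_in())"
```

```text
the job is handed in; nothing more can be done
None
```

I handed in the job at about 21 s: the plug is in the white cup, the ring is in the tray, the catch is flipped over, and the lever is held near its stop (about 0.74 of 0.75 rad, estimated from the arm's travel); the hand-in returned no verdict.

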